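Find the high spot of a disc with a plunger indicator

TASK

Check the run-out of the steel disc: slide the dial indicator up to the disc's edge until the plunger presses on it and the pointer stands in the green band. Then crank the disc round one full turn while the plunger rides on its edge, and finally leave it at rest, hands off, with its high spot at the plunger, that is where the pointer reads highest. Never run the pointer into the red band, and leave the parts lying nearby alone.

Things in the scene. Friction and masses are not known exactly. Their poses are not given: they have to be found in the camera images.
- spindle_axis (a point): Fixed point on the vertical spindle axis of the run-out fixture (blue base plate 130 x 325 x 16 mm), 94 mm above the table, level with the middle of the crank handle. Its +y axis points along the base plate from the spindle to the indicator, z up. The disc (steel, 110 mm diameter, 14 mm thick, top 57 mm above the table) sits about 3 mm off centre on the spindle, in an unknown direction, so its edge stands 52 to 58 mm from the axis, with one high and one low side.
- crank_handle (a point): Middle of the black upright crank handle on the spindle's driver arm: a sleeve 18 mm in diameter that spins freely on its pin, from 67 to 115 mm above the table (this point 94 mm), 40 mm from the spindle axis. Moving it round the axis turns the disc without end either way; the spindle has a light friction (about 0.06 N m, 1.5 N at the handle) and stays where it is left. The indicator, its dial included, stays below 62 mm; only the post is taller.
- wheel (a joint): Turn of the spindle with crank and disc, rad, counter-clockwise from above positive, unlimited. At 0 the handle lies on the side of the axis opposite to the indicator. It does not tell where the disc's high side is.
- gauge_post (a point): Middle of the part to hold of the black upright post, 18 mm in diameter, that stands on the indicator's slide behind the dial; its plain part reaches from 49 to 109 mm above the table (top 115 mm), this point is at 94 mm. The whole indicator (dial 60 mm across, face up) moves on straight rails towards the spindle (-y of spindle_axis) or back, with about 6 N of friction, and stays where it is left; up to 36 mm of travel.
- gauge_slide (a joint): Position of the indicator's slide, m: 0 fully back from the disc, grows towards the disc, end stop at 0.036.
- plunger_tip (a point): Foremost point of the indicator's red ball tip (10 mm ball, 50 mm above the table), which points at the spindle axis. The plunger is sprung (0.15 N per mm after about 0.5 N at first touch), travel 10.5 mm.
- dial_pointer (a joint): Reading of the dial's red pointer, rad, 0.5 rad for each mm the plunger is pushed in: 0 when the plunger is free (pointer towards the plunger), growing clockwise seen from above. Black tick each mm. Green band from 0.9 to 1.8 rad (1.8 to 3.6 mm), red band from 4.9 rad (9.8 mm) to the plunger's stop at 5.25. Between the low and the high spot the reading changes by 3 rad (6 mm).
- ring_gauge: Bystander: steel ring gauge, 52 mm diameter, 18 mm high, lying on the table near the fixture; origin at the centre of its underside.
- flange_sample: Bystander: turned flange, 66 mm diameter, 31 mm high, on the table near the fixture; origin at the centre of its underside.
- bushing: Bystander: bronze bushing, 23 mm diameter, 21 mm high, on the table near the fixture; origin at the centre of its underside.

How it is judged:
On the way, in this order (a step that is already met when the one before it is completed fails the run):
1. the plunger presses on the disc with the pointer in the green band (0.9 to 1.8 rad) (value of joint dial_pointer between 0.9 and 1.8 rad), for 0.3 s.
2. the disc has been turned about once round, either way (wheel beyond 5.9 rad or -5.9 rad) ((value of joint wheel above 5.9 rad or value of joint wheel below -5.9 rad)).
At the end, for the whole second after the job is handed in: The disc is at rest with its high spot at the plunger: the sprung tip, pushed in (pointer 0.9 to 4.9 rad), is held by the disc's edge at more than 57.6 mm from the spindle axis (58.0 mm is the highest point, so the pointer is within 0.2 rad of its highest reading, the disc within nearly 30 degrees) (horizontal distance between plunger_tip and spindle_axis above 0.0576 m and value of joint dial_pointer between 0.9 and 4.9 rad and velocity of joint wheel between -0.05 and 0.05 rad/s); the robot touches nothing.
It fails at once if the pointer is driven into the red band (beyond 4.9 rad) (value of joint dial_pointer above 4.9 rad).
It fails at once if a part lying nearby is moved by more than 15 mm (distance of any of ring_gauge, flange_sample, bushing from where it was at the start of the episode above 0.015 m).
It also fails if it takes over 70 s, if anything falls off the work surface, if the arm or the gripper's body presses on something with over 40 N, if the wrist force passes 120 N, or if a joint passes its speed limit or range.

ROBOT

A 7-joint arm with a two-finger parallel gripper is mounted at the origin on a cart in front of the work surface, level with it; the furniture and walls round the work are solid. World frame = base frame: x ahead of the robot, y to its left, z up, the work surface at z = 0. Lengths are in m, angles in rad, forces in N, time in s.
With the tool pointing down it reaches from about 0.4 to 0.875 m from the base axis. Payload 4.4 kg.
Tool frame: the origin (TCP) lies between the finger pads; the fingertips stand robot.tip_extent ahead of it and the grasp point (between the pads) lies 11 mm behind it (robot.tip_extent is the distance from the TCP to the fingertips, in m); z points along the fingers, y is the line along which they close (so a half turn about z gives the same grasp; the last joint's range is limited). The gripper opens to 85 mm and grips with 20 to 120 N. Pads are 22 mm wide; open, the fingers measure 114 mm over their backs; the gripper's body (76 mm by 85 mm) begins 54 mm behind the grasp point. The pads swing forward as they close: fully open they stand 13 mm farther back than shut.
Start: joints at [1.078, 0.628, 0.038, 1.517, -0.027, 0.996, -0.02], TCP at [0.269, -0.592, 0.239] pointing down, gripper open.
Joint ranges: [-3.06, 3.06], [-0.37, 2.12], [-1.25, 1.32], [0.18, 2.47], [-1.1, 4.24], [0.23, 1.98], [-2.94, 2.94]. Speed limits (rad/s): [2.57, 2.57, 3.14, 3.14, 3.14, 3.14, 3.14].

INTERFACE

Orientations are given as a unit quaternion [x, y, z, w].
In Python, from station import robot gives the robot as it stands.
- The arm moves only by the tool carry_out, never from a script. Its argument "steps" is a list of rows, each a list of 2 entries, a list of its own where there are three numbers: the shift along the tool's x, y, z each as a share of 600 mm, from -1 to 1, then the turn, a rotation vector about the tool's x, y, z each as a share of 120 degrees, from -1 to 1. In form: [[[x, y, z], [rx, ry, rz]], ...]. A call has 1 to 12 rows; each row shifts and turns the commanded pose from where the row before left it, along the tool's axes as they then stand; what a row does not reach is not made up. A row lasts 1/12 s, in which the tool goes at most 41.7 mm and 7.16 degrees, less where a joint would pass 70% of its speed; a pose out of reach is approached as far as the arm can. A call with a number of a shift or a turn outside -1 to 1 is refused whole. A call with a gripper value outside its range is refused whole. "claw" is the opening, from 0 (shut) to 1 (fully open), set as the call begins (left out, the last holds). The fingers move at their own pace and stop on an object; the grip force is fixed at half the most. Time passes only in rows, so rows that do not move let the fingers close. It gives the time, the measured TCP pose, the force, the opening and the grip force at its end, in the units of the state.
- robot.get_obs(): the state, without advancing time (a new reading comes with each control period).
- robot.capture(name): name is "side" or "top"; returns (picture, depth): 400x640x3 uint8, blue, green, red; 400x640 float32, m along the optical axis (not along the pixel's ray), 0 where there is no reading.
- robot.calibration(name): a dict with "camera_matrix" (3x3 intrinsics, pixels), "k1" (the pictures are not rectified: a ray, as slopes to the right and down, at radius r is drawn at 1 + k1 r^2 times it, then the intrinsics apply), "rvec" (rotation vector, rad) and "tvec" (3), from world to camera coordinates, as OpenCV has them. Camera axes: x right, y down, z forward; pixel columns grow to the right and rows downward; lengths in m; the calibration is good to about 2 mm. A picture is of the moment at which its call begins. calibration takes no time and is no camera call.
- robot.finish_job(): hands the job in; it is judged then, once.
Trained networks look in the newest picture that a camera, given by its name, has taken for a name from the list of things; names that differ only in an ending like _2 or _b are one class to them, and where a whole thing is asked for, a point or a joint stands for the part that bears it (a point fixed in the world has none). Each returns a list of dicts, best first, with "score" (0 to 1); they miss things now and then, are a little off and sometimes report something else, mostly with a low value. They report only what shows in the picture. A call takes as long as a camera call.
- robot.search_frame(camera, query): "at" ([x, y, z] in m, in world coordinates, good to about 4 mm: the middle of the surface that is visible of it).
- robot.trace(camera, query): "region" (400x640 bool, what is visible of it).
The state is a dict: "clock": time; "q": joint angles; "qd": joint speeds; "joint_efforts": joint torques, N m; "tool_pos": TCP position; "tcp_rot": TCP orientation; "wrist_force": force on the tool from outside, world axes, zero at the start; "torque": the same for the moment, N m; "gripper_width": opening from 0.0 (shut) to 1.0 (fully open); "grasp_force": force on a finger pad.
Only numpy, scipy, OpenCV 4.12 (cv2) and the standard library are available. Lean on these libraries where they do the work, as an engineer would, in place of code of your own. Each camera call takes 0.05 s, during which the arm holds its last target. There are 200 camera calls.

## Working session

There is one attempt and no reset: what is moved stays moved. The work goes in short steps, Python scripts to look and compute and a tool call to move; the robot and the scene stay as the last step left them, time stands still between calls to the robot, and variables do not carry over. Pictures are saved under pics/ and viewed, at most 10 in all, crops included, and the job is handed in when it is done.

Besides the shell and the picture viewer there is one more tool, called after "Call:" by a JSON object that holds its "name" and its "arguments". carry_out: Moves the arm, as the interface text tells. Its arguments: {"type":"object","properties":{"steps":{"type":"array","items":{"type":"array"}},"claw":{"type":"number"}},"required":["steps"]}

```bash
mkdir -p pics; ls; cat > h.py <<'E'
import numpy as np,cv2
from station import robot
def see(cam,fn=None):
    im,d=robot.capture(cam)
    if fn: cv2.imwrite('pics/'+fn,im)
    return im,d
def cal(cam):
    c=robot.calibration(cam); return np.array(c['camera_matrix']),c['k1'],cv2.Rodrigues(np.array(c['rvec'],float))[0],np.array(c['tvec'],float).ravel()
def ray(cam,px):
    K,k1,R,t=cal(cam)
    s=cv2.undistortPoints(np.array(px,float).reshape(-1,1,2),K,np.array([k1,0,0,0.]))[:,0]
    return -R.T@t,np.c_[s,np.ones(len(s))]@R
def atz(cam,px,z):
    o,d=ray(cam,px); return o+d*((z-o[2])/d[:,2])[:,None]
def proj(cam,P):
    K,k1,R,t=cal(cam)
    return cv2.projectPoints(np.array(P,float).reshape(-1,3),cv2.Rodrigues(R)[0],t,K,np.array([k1,0,0,0.]))[0][:,0]
E
python3 - <<'E'
from h import *
np.set_printoptions(precision=4,suppress=True)
for c in ('top','side'):
    see(c,c+'0.png')
    for q in ('crank_handle','gauge_post','plunger_tip','wheel','dial_pointer','ring_gauge','flange_sample','bushing'):
        print(c,q,[(np.round(r['at'],4),round(r['score'],2)) for r in robot.search_frame(c,q)[:2]])
o=robot.get_obs();print(o); print(robot.tip_extent)
E
```

```text
pics
top crank_handle [(array([ 0.4727, -0.1749,  0.1126]), 0.43)]
top gauge_post [(array([0.4816, 0.005 , 0.0611]), 0.68)]
top plunger_tip []
top wheel [(array([ 0.4745, -0.1372,  0.0635]), 0.72)]
top dial_pointer []
top ring_gauge [(array([ 0.4733, -0.3243,  0.0156]), 0.62)]
top flange_sample [(array([0.5067, 0.1481, 0.0145]), 0.55)]
top bushing [(array([ 0.5203, -0.3193,  0.0172]), 0.59)]
side crank_handle [(array([ 0.4703, -0.1845,  0.0963]), 0.69)]
side gauge_post [(array([ 0.4556, -0.0041,  0.0502]), 0.7)]
side plunger_tip []
side wheel [(array([ 0.4672, -0.1811,  0.0588]), 0.67), (array([ 0.4543, -0.1638,  0.0152]), 0.44)]
side dial_pointer []
side ring_gauge [(array([ 0.4685, -0.3318,  0.0156]), 0.58)]
side flange_sample [(array([0.4961, 0.1431, 0.0208]), 0.51)]
side bushing [(array([ 0.5139, -0.3288,  0.0137]), 0.71)]
{'clock': 0.9, 'q': array([ 1.0782,  0.6284,  0.0385,  1.5174, -0.027 ,  0.9963, -0.02  ]), 'qd': array([-0.0012,  0.0005,  0.0011,  0.    , -0.0006, -0.0003,  0.0003]), 'joint_efforts': array([  0.0003, -56.3265,   1.2255, -19.3783,   0.0109,   0.0017,
         0.    ]), 'tool_pos': array([ 0.2691, -0.5917,  0.2393]), 'tcp_rot': array([0.9773, 0.2118, 0.    , 0.    ]), 'wrist_force': array([ 0.14  , -0.4788, -0.2515]), 'torque': array([-0.0199,  0.0091, -0.0027]), 'grasp_force': 0.0, 'gripper_width': 1.0033491299410746}
0.008
```

View pics/top0.png

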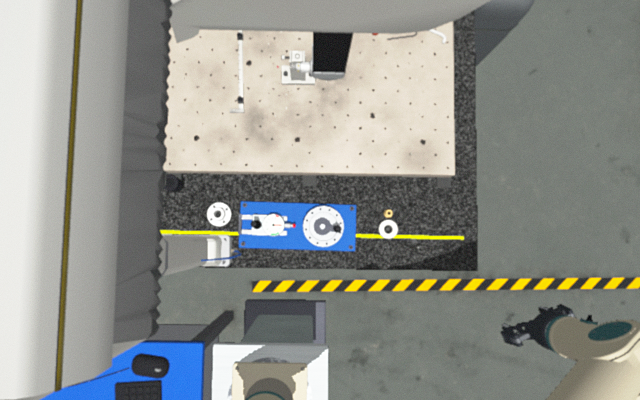

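View pics/side0.png

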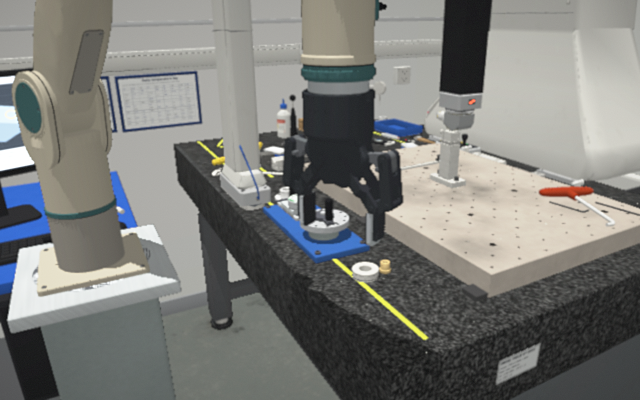

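The top view shows the base plate (240–356, 203–250), disc at (323,226), handle at (336,229), gauge post at (257,225), and a column base near (217,250). Next I measure these precisely.

```bash
python3 - <<'E'
from h import *
np.set_printoptions(precision=4,suppress=True)
im,d=see('top')
c=cv2.resize(im[190:275,190:410],None,fx=3.6,fy=3.6,interpolation=cv2.INTER_CUBIC)
im2,d2=see('side')
c2=cv2.resize(im2[130:290,200:420],None,fx=2.2,fy=2.2,interpolation=cv2.INTER_CUBIC)
c2=cv2.copyMakeBorder(c2[:290],0,0,0,c.shape[1]-c2.shape[1],cv2.BORDER_CONSTANT)
cv2.imwrite('pics/z1.png',np.vstack([c,c2])[:600])
# plate
hsv=cv2.cvtColor(im,cv2.COLOR_BGR2HSV)
m=cv2.inRange(hsv,(100,150,60),(125,255,255)); m[:195]=0;m[260:]=0;m[:,:236]=0;m[:,362:]=0
pts=cv2.findNonZero(m)[:,0]; P=atz('top',pts,0.016)[:,:2].astype(np.float32)
r=cv2.minAreaRect(P); print('plate',r,cv2.boxPoints(r))
# disc: white-ish pixels by depth at z~.057
K,k1,R,t=cal('top')
def cloud(cam,d,v0,v1,u0,u1):
    v,u=np.mgrid[v0:v1,u0:u1]; o,rr=ray(cam,np.c_[u.ravel(),v.ravel()])
    return o+rr*d[v0:v1,u0:u1].reshape(-1,1),np.c_[u.ravel(),v.ravel()]
X,uv=cloud('top',d,195,270,195,400)
for lo,hi,n in((.05,.064,'disc/dial'),(.1,.125,'tops'),(.15,2,'tall')):
    s=(X[:,2]>lo)&(X[:,2]<hi); Y=X[s]
    for a,b in((-.3,-.08),(-.08,.04),(.04,.3)):
        z=Y[(Y[:,1]>a)&(Y[:,1]<b)]
        if len(z): print(n,len(z),z.min(0),z.max(0),np.median(z,0))
for cam in('top','side'):
  for q in('crank_handle','gauge_post'):
    rr=robot.trace(cam,q)
    if rr:
        g=rr[0]['region'];v,u=np.nonzero(g);print(cam,q,rr[0]['score'],g.sum(),u.min(),u.max(),v.min(),v.max(),u.mean(),v.mean())
E
```

```text
plate ((0.47170290350914, -0.06599235534667969), (0.33097901940345764, 0.15356458723545074), 89.62589263916016) [[ 0.3938 -0.231 ]
 [ 0.5474 -0.232 ]
 [ 0.5496  0.099 ]
 [ 0.396   0.1   ]]
disc/dial 1098 [ 0.4274 -0.1934  0.0501] [ 0.5358 -0.0849  0.064 ] [ 0.4835 -0.1368  0.0557]
disc/dial 413 [ 0.455  -0.0606  0.0501] [0.5119 0.039  0.0639] [ 0.4828 -0.0065  0.0585]
disc/dial 236 [0.3705 0.0801 0.05  ] [0.4534 0.1978 0.0639] [0.4159 0.1267 0.053 ]
tops 39 [ 0.4674 -0.1842  0.1023] [ 0.483  -0.1682  0.1194] [ 0.475  -0.1757  0.1132]
tops 15 [0.4773 0.0331 0.1052] [0.4902 0.0398 0.1176] [0.4847 0.0359 0.1102]
tops 106 [0.3762 0.0401 0.1002] [0.4929 0.1788 0.125 ] [0.4217 0.1608 0.1125]
tall 73 [ 0.4475 -0.1029  1.3021] [ 0.4475 -0.1029  1.3021] [ 0.4475 -0.1029  1.3021]
tall 241 [0.3762 0.1326 0.1501] [0.4494 0.1767 0.2337] [0.4109 0.1613 0.1881]
top crank_handle 0.46 32 334 340 226 231 337.15625 228.375
top gauge_post 0.76 673 251 294 214 235 268.4591381872214 224.54383358098067
side crank_handle 0.74 185 325 333 198 220 329.0 208.56216216216217
side gauge_post 0.62 289 280 297 187 213 290.57785467128025 201.43598615916954
```

View pics/z1.png

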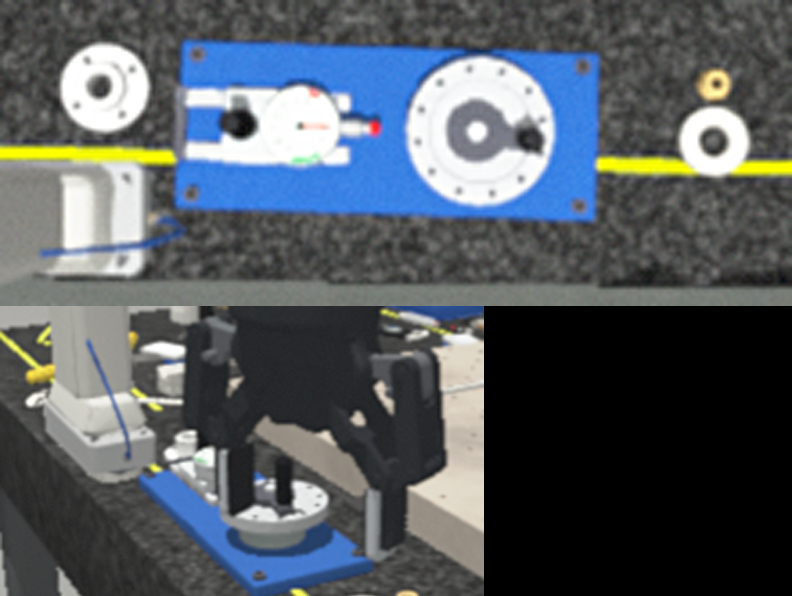

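```bash
cat >> h.py <<'E'
def z2p(p): return np.array(p,float)/3.6-0.5+0.5/3.6+[190,190]
E
python3 - <<'E'
from h import *
np.set_printoptions(precision=4,suppress=True)
C=atz('top',z2p([(181,41),(598,54),(596,220),(176,208)]),.016)
print(C,C.mean(0),[np.linalg.norm(C[i]-C[(i+1)%4]) for i in range(4)])
print('cam',ray('top',[[320,200]])[0],ray('side',[[320,200]])[0])
print('hub',atz('top',z2p([(478,131)]),.065),'disc',atz('top',z2p([(480,131)]),.057))
print('handle bottom/top',atz('top',z2p([(528,136),(532,141)]),.115))
print('post top',atz('top',z2p([(238,124)]),.115),'dial c',atz('top',z2p([(301,126)]),.06),'tip',atz('top',z2p([(381,129)]),.05))
im,d=see('top')
x=im[190:275,190:410]; g=x.max(2)
for nm,(r0,r1,c0,c1) in dict(h=(30,46,136,156),p=(22,42,54,78)).items():
    s=g[r0:r1,c0:c1]; v,u=np.nonzero(s<45); print(nm,len(u),u.mean()+c0+190,v.mean()+r0+190,u.min()+c0+190,u.max()+c0+190,v.min()+r0+190,v.max()+r0+190)
    print(s)
E
```

```text
[[ 0.5487  0.0928  0.016 ]
 [ 0.5433 -0.2311  0.016 ]
 [ 0.4149 -0.2304  0.016 ]
 [ 0.4197  0.0932  0.016 ]] [ 0.4817 -0.0689  0.016 ] [np.float64(0.3238707519336581), np.float64(0.12841813758131895), np.float64(0.3236162376212997), np.float64(0.12894300148626966)]
cam [ 0.4475 -0.1029  1.3021] [ 0.0241 -1.0369  0.4738]
hub [[ 0.4809 -0.1371  0.065 ]] disc [[ 0.4811 -0.1389  0.057 ]]
handle bottom/top [[ 0.4765 -0.1715  0.115 ]
 [ 0.473  -0.1744  0.115 ]]
post top [[0.4821 0.0355 0.115 ]] dial c [[ 0.4829 -0.0051  0.06  ]] tip [[ 0.4818 -0.0645  0.05  ]]
h 5 335.0 228.6 334 336 227 230
[[132 152 188 225 250 251 250 250 249 244 232 246 250 249 249 253 249 233
  226 227]
 [133 127 132 190 249 252 250 251 252 240 213 240 252 251 248 250 250 226
  224 226]
 [133 128 129 158 234 254 253 251 243 204 164 203 244 233 199 219 243 233
  229 229]
 [129 131 128 139 197 250 251 224 191 161 142 155 198 202 158 204 244 238
  229 226]
 [131 131 131 131 148 196 218 172 150 145 136 130 150 184 227 246 251 243
  232 228]
 [126 134 137 135 127 138 156 136 108 105 103  92 101 166 246 255 252 242
  230 22
[... 2233 characters left out ...]
28 226 225 224 227 201 115  65  64  65  50  37  28  19  26  59 153
  244 255 255 252 253 254]
 [229 227 225 226 224 228 218 171 130  88  45  38  22  19  20  32  99 193
  246 255 255 254 254 254]
 [227 227 226 225 228 229 228 230 232 185  94  32  14  18  47  99 189 248
  251 254 255 254 254 254]
 [222 219 221 219 217 217 219 232 255 255 199 140 111 117 151 209 250 255
  252 252 254 255 254 250]
 [213 206 205 198 188 185 191 225 255 255 254 247 232 233 251 255 255 253
  251 249 253 254 250 246]
 [243 242 242 241 241 241 237 246 255 254 253 255 254 254 255 254 253 252
  252 250 252 254 254 253]
 [251 250 251 249 250 250 249 250 253 252 252 253 253 253 253 252 252 253
  252 250 246 252 254 255]]
```

```bash
python3 - <<'E'
from h import *
np.set_printoptions(precision=4,suppress=True)
print(atz('top',[(336.8,228.5),(254.3,223.5)],.115))
for p,n in (((.474,-.175),'h'),((.484,.035),'p')):
    print(n,'side proj',proj('side',[[*p,.067],[*p,.115]]))
print('top corner column',atz('top',z2p([(146,165),(146,275)]),.02))
E
```

```text
[[ 0.4737 -0.1728  0.115 ]
 [ 0.4835  0.0393  0.115 ]]
h side proj [[330.1058 218.2074]
 [329.8676 197.3276]]
p side proj [[294.7738 189.3997]
 [294.0818 171.1971]]
top corner column [[0.4524 0.1165 0.02  ]
 [0.3685 0.1141 0.02  ]]
```

Call:
{"name": "carry_out", "arguments": {"steps": [[[0,0,0],[0,0,-0.0546]],[[0,0,0],[0,0,-0.0546]],[[0,0,0],[0,0,-0.0546]],[[0,0,0],[0,0,-0.0546]],[[0,0,0],[0,0,-0.0546]],[[0,0,0],[0,0,-0.0546]],[[0,0,0],[0,0,-0.0546]],[[0,0,0],[0,0,-0.0546]],[[0,0,0],[0,0,-0.0546]],[[0,0,0],[0,0,-0.0546]],[[0,0,0],[0,0,0]]], "claw": 0.8}}

```text
clock: 2.17
tool_pos: [0.2689, -0.5918, 0.2392]
tcp_rot: [0.706, 0.708, 0.0, 0.0]
wrist_force: [0.4, 0.2, 0.4]
gripper_width: 0.804
grasp_force: 0.0
```

Call:
{"name": "carry_out", "arguments": {"steps": [[[0.058,0.02,0],[0,0,0]],[[0.058,0.02,0],[0,0,0]],[[0.058,0.02,0],[0,0,0]],[[0.058,0.02,0],[0,0,0]],[[0.058,0.02,0],[0,0,0]],[[0.058,0.02,0],[0,0,0]],[[0.058,0.02,0],[0,0,0]],[[0.058,0.02,0],[0,0,0]],[[0.058,0.02,0],[0,0,0]],[[0.058,0.02,0],[0,0,0]],[[0.058,0.02,0],[0,0,0]],[[0.058,0.02,0],[0,0,0]]]}}

```text
clock: 3.17
tool_pos: [0.4137, -0.1726, 0.2396]
tcp_rot: [0.709, 0.705, 0.0, 0.0]
wrist_force: [-0.9, -0.3, -0.3]
gripper_width: 0.8
grasp_force: 0.0
```

Call:
{"name": "carry_out", "arguments": {"steps": [[[0.058,0.02,0],[0,0,0]],[[0.058,0.02,0],[0,0,0]],[[0.058,0.02,0],[0,0,0]],[[0.058,0.02,0],[0,0,0]],[[0.058,0.02,0],[0,0,0]],[[0.058,0,0],[0,0,0]],[[0,0,0],[0,0,0]],[[0,0,0],[0,0,0]]]}}

```text
clock: 3.83
tool_pos: [0.4734, 0.037, 0.2395]
tcp_rot: [0.706, 0.708, 0.0, -0.0]
wrist_force: [0.8, -0.4, -0.1]
gripper_width: 0.804
grasp_force: 0.0
```

Call:
{"name": "carry_out", "arguments": {"steps": [[[0,0.017,0.04],[0,0,0]],[[0,0,0.045],[0,0,0]],[[0,0,0.045],[0,0,0]],[[0,0,0.045],[0,0,0]],[[0,0,0.045],[0,0,0]],[[0,0,0.04],[0,0,0]],[[0,0,0],[0,0,0]],[[0,0,0],[0,0,0]]]}}

```text
clock: 4.5
tool_pos: [0.4828, 0.033, 0.0828]
tcp_rot: [0.708, 0.706, -0.001, -0.0]
wrist_force: [0.2, -0.2, -0.2]
gripper_width: 0.796
grasp_force: 0.0
```

Call:
{"name": "carry_out", "arguments": {"steps": [[[0,0,0],[0,0,0]],[[0,0,0],[0,0,0]],[[0,0,0],[0,0,0]],[[0,0,0],[0,0,0]],[[0,0,0],[0,0,0]],[[0,0,0],[0,0,0]],[[0,0,0],[0,0,0]],[[0,0,0],[0,0,0]],[[0,0,0],[0,0,0]],[[0,0,0],[0,0,0]]], "claw": 0}}

```text
clock: 5.33
tool_pos: [0.4812, 0.0342, 0.0844]
tcp_rot: [0.707, 0.707, -0.002, -0.001]
wrist_force: [-6.6, -0.5, 10.8]
gripper_width: 0.19
grasp_force: 58.4
```

```bash
python3 - <<'E'
from h import *
im,d=see('top');im2,d2=see('side')
c=cv2.resize(im[190:275,230:370],None,fx=5,fy=5,interpolation=cv2.INTER_CUBIC)
c2=cv2.resize(im2[155:240,230:370],None,fx=2,fy=2,interpolation=cv2.INTER_CUBIC)
c2=cv2.copyMakeBorder(c2,0,0,0,c.shape[1]-c2.shape[1],cv2.BORDER_CONSTANT)
cv2.imwrite('pics/z2.png',np.vstack([c,c2]))
E
```

```text
(no output)
```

View pics/z2.png

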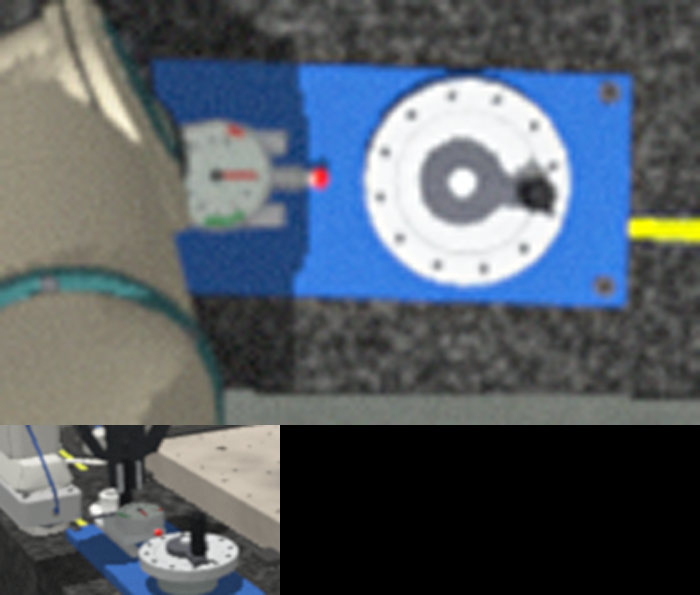

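The top view shows the post gripped, with the tip at about (296,225), the disc's edge at about (303,226) and the pointer at 0. The gap is about 19 mm, so I approach most of it and re-measure.

Call:
{"name": "carry_out", "arguments": {"steps": [[[-0.005,0,0],[0,0,0]],[[-0.005,0,0],[0,0,0]],[[-0.005,0,0],[0,0,0]],[[-0.005,0,0],[0,0,0]],[[-0.005,0,0],[0,0,0]],[[0,0,0],[0,0,0]],[[0,0,0],[0,0,0]],[[0,0,0],[0,0,0]]]}}

```text
clock: 6.1
tool_pos: [0.481, 0.021, 0.0844]
tcp_rot: [0.707, 0.707, -0.001, -0.001]
wrist_force: [-7.2, 3.7, 11.1]
gripper_width: 0.192
grasp_force: 58.5
```

```bash
cat >> h.py <<'E'
def dial(im,verbose=True):
    """pointer angle: red pixels in dial between r=3 and 8 px; dial center predicted from the ball"""
    b,g,r=[im[...,i].astype(float) for i in range(3)]
    w=np.clip((r-np.maximum(b,g)-25)/np.maximum(r,1),0,None); w[:205]=0;w[245:]=0;w[:,:235]=0;w[:,335:]=0
    n,l,s,c=cv2.connectedComponentsWithStats((w>0.05).astype(np.uint8),connectivity=8)
    out=[]
    for i in range(1,n):
        if s[i,4]<3: continue
        v,u=np.nonzero(l==i); ww=w[v,u]; m=np.array([(u*ww).sum(),(v*ww).sum()])/ww.sum()
        C=np.cov(np.c_[u,v].T,aweights=ww); e,V=np.linalg.eigh(C)
        out.append((s[i,4],m.round(2),round(float(np.degrees(np.arctan2(V[1,1],V[0,1]))),1),e.round(2)))
    if verbose:
        for o in out: print(*o)
    return out
E
python3 - <<'E'
from h import *
print(robot.get_obs()['tool_pos'])
im,d=see('top');dial(im)
c=cv2.resize(im[205:250,245:345],None,fx=7,fy=7,interpolation=cv2.INTER_CUBIC)
cv2.imwrite('pics/z3.png',c)
E
```

```text
[0.48099921 0.02104641 0.08435381]
5 [281.59 216.13] -174.6 [0.14 0.88]
6 [282.61 225.  ] 0.0 [0.   3.03]
11 [298.19 225.26] 88.1 [0.54 0.93]
```

View pics/z3.png

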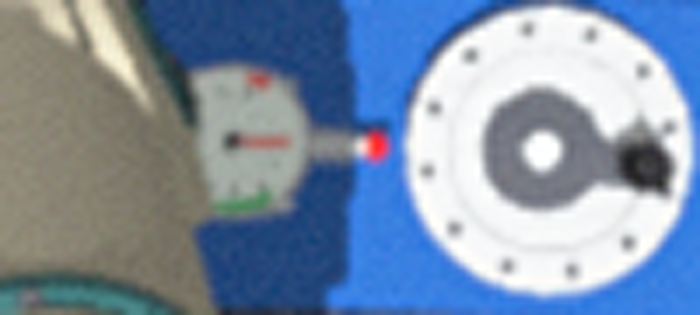

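The tip's front is at about (300,226), the disc edge at about (303,226), and the pointer is still at 0. About 7 mm remains.

Call:
{"name": "carry_out", "arguments": {"steps": [[[-0.004,0,0],[0,0,0]],[[-0.004,0,0],[0,0,0]],[[-0.004,0,0],[0,0,0]],[[0,0,0],[0,0,0]],[[0,0,0],[0,0,0]],[[0,0,0],[0,0,0]]]}}

```text
clock: 6.65
tool_pos: [0.4809, 0.014, 0.0843]
tcp_rot: [0.707, 0.708, -0.001, -0.002]
wrist_force: [-9.1, 4.2, 11.3]
gripper_width: 0.195
grasp_force: 58.5
```

```bash
python3 - <<'E'
from h import *
print(robot.get_obs()['tool_pos'])
im,d=see('top');dial(im)
E
```

```text
[0.48088062 0.01399749 0.08434952]
6 [284.04 216.13] -152.8 [0.24 0.84]
7 [285.04 225.  ] -180.0 [0.  3.8]
12 [300.91 225.39] 83.8 [0.55 1.  ]
```

Call:
{"name": "carry_out", "arguments": {"steps": [[[-0.003,0,0],[0,0,0]],[[0,0,0],[0,0,0]],[[0,0,0],[0,0,0]]]}}

```text
clock: 6.95
tool_pos: [0.4809, 0.0126, 0.0844]
tcp_rot: [0.707, 0.708, -0.001, -0.002]
wrist_force: [-7.6, 5.2, 10.6]
gripper_width: 0.194
grasp_force: 58.5
```

```bash
python3 - <<'E'
from h import *
print(robot.get_obs()['tool_pos'])
im,d=see('top');dial(im)
E
```

```text
[0.48088193 0.01264737 0.08435811]
6 [284.73 216.24] -166.8 [0.19 1.  ]
12 [300.94 225.4 ] 85.2 [0.55 1.01]
10 [284.36 227.44] -146.2 [0.15 3.18]
```

Call:
{"name": "carry_out", "arguments": {"steps": [[[-0.002,0,0],[0,0,0]],[[0,0,0],[0,0,0]],[[0,0,0],[0,0,0]]]}}

```text
clock: 7.25
tool_pos: [0.4809, 0.0117, 0.0844]
tcp_rot: [0.706, 0.708, -0.001, -0.002]
wrist_force: [-7.8, 7.1, 10.2]
gripper_width: 0.195
grasp_force: 58.5
```

```bash
python3 - <<'E'
from h import *
print(robot.get_obs()['tool_pos'])
im,d=see('top');dial(im)
E
```

```text
[0.4808674  0.01165764 0.08435412]
7 [284.83 215.95] -150.9 [0.27 0.81]
12 [300.96 225.39] 82.1 [0.55 1.  ]
10 [283.53 229.54] 68.4 [0.18 2.91]
```

Call:
{"name": "carry_out", "arguments": {"steps": [[[0,0,0],[0,0,0]],[[0,0,0],[0,0,0]],[[0,0,0],[0,0,0]],[[0,0,0],[0,0,0]],[[0,0,0],[0,0,0]]]}}

```text
clock: 7.72
tool_pos: [0.4808, 0.0117, 0.0844]
tcp_rot: [0.706, 0.708, -0.001, -0.002]
wrist_force: [-8.2, 6.1, 11.3]
gripper_width: 0.189
grasp_force: 58.5
```

Call:
{"name": "carry_out", "arguments": {"steps": [[[0,0,0],[0,0,0]],[[0,0,0],[0,0,0]],[[0,0,0],[0,0,0]],[[0,0,0],[0,0,0]],[[0,0,0],[0,0,0]],[[0,0,0],[0,0,0]]], "claw": 0.8}}

```text
clock: 8.22
tool_pos: [0.4838, 0.0092, 0.0833]
tcp_rot: [0.707, 0.707, 0.0, 0.0]
wrist_force: [-0.1, 0.2, -1.1]
gripper_width: 0.798
grasp_force: 0.0
```

```bash
python3 - <<'E'
from h import *
print(robot.get_obs()['tool_pos'])
im,d=see('top');dial(im)
E
```

```text
[0.48380972 0.0091548  0.08332278]
7 [284.82 215.96] -150.2 [0.26 0.83]
12 [300.96 225.39] 84.2 [0.56 1.02]
5 [283.34 229.24] 63.8 [0.06 2.93]
```

Call:
{"name": "carry_out", "arguments": {"steps": [[[0,0,-0.06],[0,0,0]],[[0,0,-0.06],[0,0,0]],[[0,0,-0.06],[0,0,0]],[[-0.061,-0.004,0],[0,0,0]],[[-0.061,-0.004,0],[0,0,0]],[[-0.061,-0.004,0],[0,0,0]],[[-0.061,-0.004,0],[0,0,0]],[[-0.061,-0.004,0],[0,0,0]],[[0,0,0],[0,0,0]],[[0,0,0],[0,0,0]]]}}

```text
clock: 9.1
tool_pos: [0.4707, -0.1764, 0.191]
tcp_rot: [0.709, 0.705, -0.0, 0.0]
wrist_force: [0.9, 0.6, -0.3]
gripper_width: 0.798
grasp_force: 0.0
```

Call:
{"name": "carry_out", "arguments": {"steps": [[[0.004,0.002,0.045],[0,0,0]],[[0,0,0.045],[0,0,0]],[[0,0,0.045],[0,0,0]],[[0,0,0.045],[0,0,0]],[[0,0,0],[0,0,0]],[[0,0,0],[0,0,0]]]}}

```text
clock: 9.6
tool_pos: [0.4721, -0.1694, 0.0827]
tcp_rot: [0.706, 0.708, -0.0, -0.002]
wrist_force: [-0.2, 0.1, 0.1]
gripper_width: 0.799
grasp_force: 0.0
```

Call:
{"name": "carry_out", "arguments": {"steps": [[[0,0,0],[0,0,0]],[[0,0,0],[0,0,0]],[[0,0,0],[0,0,0]],[[0,0,0],[0,0,0]],[[0,0,0],[0,0,0]],[[0,0,0],[0,0,0]],[[0,0,0],[0,0,0]],[[0,0,0],[0,0,0]],[[0,0,0],[0,0,0]],[[0,0,0],[0,0,0]]], "claw": 0}}

```text
clock: 10.43
tool_pos: [0.4732, -0.1715, 0.0846]
tcp_rot: [0.707, 0.707, 0.0, 0.001]
wrist_force: [-1.0, 0.2, 7.0]
gripper_width: 0.189
grasp_force: 58.3
```

```bash
python3 - <<'E'
from h import *
o=robot.get_obs();print(o['tool_pos'],o['wrist_force'],o['torque'])
im,d=see('top');dial(im)
im2,d2=see('side')
c=cv2.resize(im[190:275,230:370],None,fx=5,fy=5,interpolation=cv2.INTER_CUBIC)
c2=cv2.resize(im2[155:240,230:370],None,fx=2,fy=2,interpolation=cv2.INTER_CUBIC)
c2=cv2.copyMakeBorder(c2,0,0,0,c.shape[1]-c2.shape[1],cv2.BORDER_CONSTANT)
cv2.imwrite('pics/z4.png',np.vstack([c,c2]))
E
```

```text
[ 0.47316433 -0.17148719  0.08460588] [-0.95697726  0.17171768  7.0395478 ] [0.02466998 0.37149741 0.01806892]
6 [284.86 215.52] -169.3 [0.29 0.66]
12 [300.94 225.41] 85.3 [0.56 1.01]
6 [283.18 228.91] 65.1 [0.06 3.58]
```

View pics/z4.png

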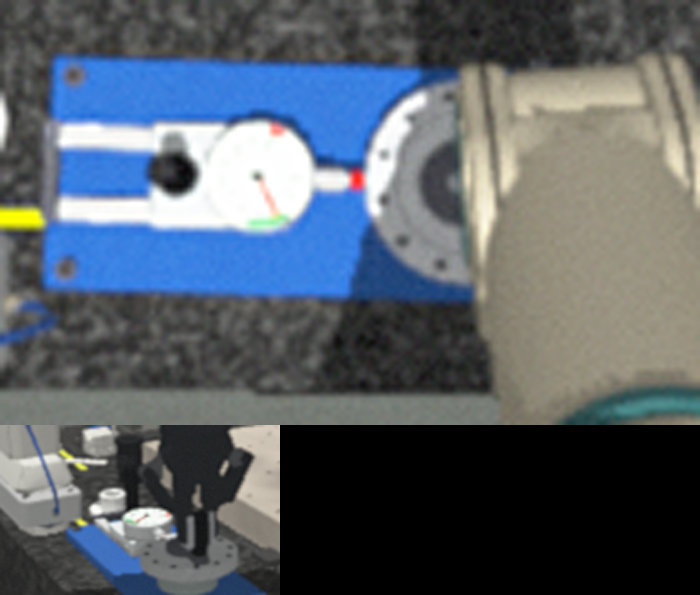

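Handle gripped, the tip bearing on the disc at about (302,226), pointer in the green at about 1.13 rad. Next, the crank steps.

```bash
python3 - <<'E'
import numpy as np
for s in range(0,450,60):
    a=np.radians(261-s-np.arange(0,61,12)); print(s,[[round(float(y),4),round(float(x),4),0] for x,y in zip(np.diff(np.cos(a))*.04/.6,np.diff(np.sin(a))*.04/.6)])
E
```

```text
0 [[0.0036, -0.0135, 0], [0.0063, -0.0124, 0], [0.0088, -0.0108, 0], [0.0108, -0.0088, 0], [0.0124, -0.0063, 0]]
60 [[0.0135, -0.0036, 0], [0.0139, -0.0007, 0], [0.0138, 0.0022, 0], [0.013, 0.005, 0], [0.0117, 0.0076, 0]]
120 [[0.0099, 0.0099, 0], [0.0076, 0.0117, 0], [0.005, 0.013, 0], [0.0022, 0.0138, 0], [-0.0007, 0.0139, 0]]
180 [[-0.0036, 0.0135, 0], [-0.0063, 0.0124, 0], [-0.0088, 0.0108, 0], [-0.0108, 0.0088, 0], [-0.0124, 0.0063, 0]]
240 [[-0.0135, 0.0036, 0], [-0.0139, 0.0007, 0], [-0.0138, -0.0022, 0], [-0.013, -0.005, 0], [-0.0117, -0.0076, 0]]
300 [[-0.0099, -0.0099, 0], [-0.0076, -0.0117, 0], [-0.005, -0.013, 0], [-0.0022, -0.0138, 0], [0.0007, -0.0139, 0]]
360 [[0.0036, -0.0135, 0], [0.0063, -0.0124, 0], [0.0088, -0.0108, 0], [0.0108, -0.0088, 0], [0.0124, -0.0063, 0]]
420 [[0.0135, -0.0036, 0], [0.0139, -0.0007, 0], [0.0138, 0.0022, 0], [0.013, 0.005, 0], [0.0117, 0.0076, 0]]
```

Call:
{"name": "carry_out", "arguments": {"steps": [[[0.0036,-0.0135,0],[0,0,0]],[[0.0063,-0.0124,0],[0,0,0]],[[0.0088,-0.0108,0],[0,0,0]],[[0.0108,-0.0088,0],[0,0,0]],[[0.0124,-0.0063,0],[0,0,0]],[[0,0,0],[0,0,0]],[[0,0,0],[0,0,0]]]}}

```text
clock: 11.12
tool_pos: [0.4405, -0.1455, 0.0845]
tcp_rot: [0.707, 0.707, -0.0, -0.0]
wrist_force: [-2.1, -0.4, 13.9]
gripper_width: 0.19
grasp_force: 60.7
```

```bash
cat > r.py <<'E'
from h import *
o=robot.get_obs();print(o['tool_pos'].round(4),o['wrist_force'].round(1))
im,d=see('top');dial(im)
E
python3 r.py
```

```text
[ 0.4405 -0.1455  0.0845] [-2.1 -0.4 13.9]
6 [284.85 215.52] -167.4 [0.29 0.67]
10 [300.76 225.35] 86.9 [0.5  0.82]
6 [281.   227.91] 90.0 [0.   3.06]
```

Call:
{"name": "carry_out", "arguments": {"steps": [[[0.0135,-0.0036,0],[0,0,0]],[[0.0139,-0.0007,0],[0,0,0]],[[0.0138,0.0022,0],[0,0,0]],[[0.013,0.005,0],[0,0,0]],[[0.0117,0.0076,0],[0,0,0]],[[0,0,0],[0,0,0]],[[0,0,0],[0,0,0]]]}}

```text
clock: 11.75
tool_pos: [0.4484, -0.105, 0.0845]
tcp_rot: [0.707, 0.708, 0.001, 0.0]
wrist_force: [0.3, 3.7, 10.5]
gripper_width: 0.196
grasp_force: 60.4
```

```bash
python3 r.py
```

```text
[ 0.4484 -0.105   0.0845] [ 0.3  3.7 10.5]
6 [284.85 215.52] -170.5 [0.3  0.65]
```

Call:
{"name": "carry_out", "arguments": {"steps": [[[0.0099,0.0099,0],[0,0,0]],[[0.0076,0.0117,0],[0,0,0]],[[0.005,0.013,0],[0,0,0]],[[0.0022,0.0138,0],[0,0,0]],[[-0.0007,0.0139,0],[0,0,0]],[[0,0,0],[0,0,0]],[[0,0,0],[0,0,0]]]}}

```text
clock: 12.38
tool_pos: [0.4869, -0.0927, 0.0846]
tcp_rot: [0.707, 0.707, 0.001, 0.002]
wrist_force: [2.3, -1.5, 7.5]
gripper_width: 0.195
grasp_force: 60.0
```

```bash
python3 r.py
```

```text
[ 0.4869 -0.0927  0.0846] [ 2.3 -1.5  7.5]
4 [279.02 221.79] 51.5 [0.11 1.25]
```

Call:
{"name": "carry_out", "arguments": {"steps": [[[-0.0036,0.0135,0],[0,0,0]],[[-0.0063,0.0124,0],[0,0,0]],[[-0.0088,0.0108,0],[0,0,0]],[[-0.0108,0.0088,0],[0,0,0]],[[-0.0124,0.0063,0],[0,0,0]],[[0,0,0],[0,0,0]],[[0,0,0],[0,0,0]]]}}

```text
clock: 13.02
tool_pos: [0.5161, -0.1191, 0.0846]
tcp_rot: [0.708, 0.706, -0.001, 0.001]
wrist_force: [-0.9, -3.2, 9.9]
gripper_width: 0.195
grasp_force: 60.2
```

```bash
python3 r.py
```

```text
[ 0.5161 -0.1191  0.0846] [-0.9 -3.2  9.9]
6 [284.82 215.52] -169.5 [0.3  0.65]
5 [276.82 223.39] -163.2 [0.05 3.1 ]
```

Call:
{"name": "carry_out", "arguments": {"steps": [[[-0.0135,0.0036,0],[0,0,0]],[[-0.0139,0.0007,0],[0,0,0]],[[-0.0138,-0.0022,0],[0,0,0]],[[-0.013,-0.005,0],[0,0,0]],[[-0.0117,-0.0076,0],[0,0,0]],[[0,0,0],[0,0,0]],[[0,0,0],[0,0,0]]]}}

```text
clock: 13.65
tool_pos: [0.5089, -0.1574, 0.0846]
tcp_rot: [0.708, 0.707, -0.001, 0.0]
wrist_force: [-2.8, -0.4, 10.5]
gripper_width: 0.194
grasp_force: 60.4
```

```bash
python3 r.py
```

```text
[ 0.5089 -0.1574  0.0846] [-2.8 -0.4 10.5]
6 [284.84 215.52] -167.4 [0.29 0.66]
13 [300.39 225.45] 76.5 [0.63 1.06]
5 [280.2  226.78] 118.3 [0.16 1.84]
```

Call:
{"name": "carry_out", "arguments": {"steps": [[[-0.0099,-0.0099,0],[0,0,0]],[[-0.0076,-0.0117,0],[0,0,0]],[[-0.005,-0.013,0],[0,0,0]],[[-0.0022,-0.0138,0],[0,0,0]],[[0.0007,-0.0139,0],[0,0,0]],[[0,0,0],[0,0,0]],[[0,0,0],[0,0,0]]]}}

```text
clock: 14.28
tool_pos: [0.4718, -0.1713, 0.0845]
tcp_rot: [0.707, 0.707, -0.0, 0.0]
wrist_force: [-2.3, 0.0, 12.7]
gripper_width: 0.196
grasp_force: 60.6
```

```bash
python3 r.py
```

```text
[ 0.4718 -0.1713  0.0845] [-2.3  0.  12.7]
6 [284.84 215.52] -170.1 [0.3  0.65]
12 [300.97 225.39] 82.3 [0.55 1.01]
```

Full turn made. The readings fit a high spot about 192° after the starting angle, so I continue clockwise to there.

Call:
{"name": "carry_out", "arguments": {"steps": [[[0.0036,-0.0135,0],[0,0,0]],[[0.0063,-0.0124,0],[0,0,0]],[[0.0088,-0.0108,0],[0,0,0]],[[0.0108,-0.0088,0],[0,0,0]],[[0.0124,-0.0063,0],[0,0,0]],[[0.0135,-0.0036,0],[0,0,0]],[[0.0139,-0.0007,0],[0,0,0]],[[0.0138,0.0022,0],[0,0,0]],[[0.013,0.005,0],[0,0,0]],[[0.0117,0.0076,0],[0,0,0]]]}}

```text
clock: 15.17
tool_pos: [0.4464, -0.1074, 0.0845]
tcp_rot: [0.708, 0.706, -0.001, 0.0]
wrist_force: [-3.0, -4.3, 14.2]
gripper_width: 0.192
grasp_force: 60.8
```

Call:
{"name": "carry_out", "arguments": {"steps": [[[0.0099,0.0099,0],[0,0,0]],[[0.0076,0.0117,0],[0,0,0]],[[0.005,0.013,0],[0,0,0]],[[0.0022,0.0138,0],[0,0,0]],[[-0.0007,0.0139,0],[0,0,0]],[[-0.0036,0.0135,0],[0,0,0]],[[0,0,0],[0,0,0]],[[0,0,0],[0,0,0]],[[0,0,0],[0,0,0]]]}}

```text
clock: 15.92
tool_pos: [0.4945, -0.0953, 0.0846]
tcp_rot: [0.708, 0.707, 0.001, 0.002]
wrist_force: [1.6, -3.3, 7.4]
gripper_width: 0.197
grasp_force: 60.1
```

Call:
{"name": "carry_out", "arguments": {"steps": [[[0,0,0],[0,0,0]],[[0,0,0],[0,0,0]],[[0,0,0],[0,0,0]],[[0,0,0],[0,0,0]],[[0,0,0],[0,0,0]],[[0,0,0],[0,0,0]],[[0,0,-0.04],[0,0,0]],[[0,0,-0.05],[0,0,0]],[[0,0,-0.06],[0,0,0]],[[-0.06,0,0],[0,0,0]],[[-0.06,0,0],[0,0,0]],[[-0.06,0,0],[0,0,0]]], "claw": 0.8}}

```text
clock: 16.92
tool_pos: [0.4937, -0.2032, 0.1743]
tcp_rot: [0.707, 0.708, 0.0, 0.001]
wrist_force: [0.3, 0.1, -0.6]
gripper_width: 0.799
grasp_force: 0.0
```

Call:
{"name": "carry_out", "arguments": {"steps": [[[-0.06,0,0],[0,0,0]],[[-0.06,0,0],[0,0,0]],[[-0.06,0,0],[0,0,0]],[[0,0,0],[0,0,0]],[[0,0,0],[0,0,0]]]}}

```text
clock: 17.33
tool_pos: [0.4922, -0.313, 0.1727]
tcp_rot: [0.709, 0.705, -0.0, -0.0]
wrist_force: [0.6, 0.4, -0.1]
gripper_width: 0.797
grasp_force: 0.0
```

```bash
python3 r.py; python3 - <<'E'
from h import *
im,d=see('top')
cv2.imwrite('pics/z5.png',cv2.resize(im[190:260,230:370],None,fx=5.5,fy=5.5,interpolation=cv2.INTER_CUBIC))
E
```

```text
[ 0.4922 -0.313   0.1727] [ 0.6  0.4 -0.1]
6 [284.84 215.53] -168.6 [0.29 0.67]
4 [279.37 222.75] 56.9 [0.06 2.51]
7 [299.33 225.27] 86.9 [0.27 0.92]
```

View pics/z5.png

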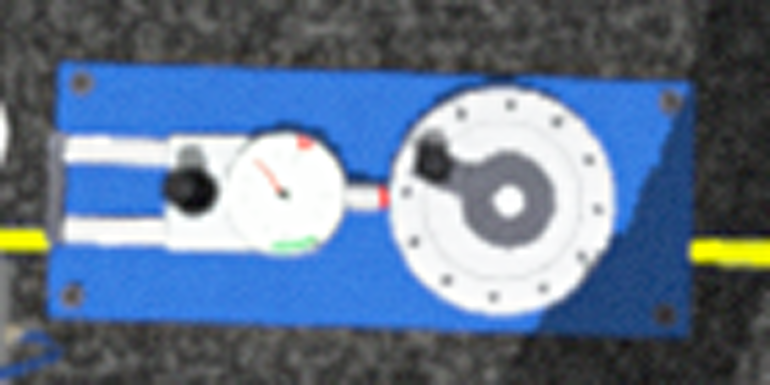

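The final picture shows the hands clear, with the tip on the disc edge at about (301,226). The pointer reads about 4.1 rad, its fitted maximum, and the disc's centre is offset about 3 mm from the hub towards the plunger.

```bash
python3 -c "
from station import robot
print(robot.finish_job())"
```

```text
the job is handed in; nothing more can be done
None
```

The job is handed in at about 17 s of the 70 s: the indicator was set in the green band at about 1.15 rad, the disc was cranked about one and a half turns, and it rests hands-off with the pointer near its highest reading, about 4.1 rad; the hand-in gave no verdict.

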